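# Find the rocking corner of the registration bed and press its shim flat

## Task

One corner of the aluminium bed plate rocks: press down on its corners with a fingertip, one after another, until you find the corner that sinks. Then press that corner's steel shim tongue down until it is fully flat, and leave the other three shims standing. Only press with the fingers: pull nothing up, and leave the glue bottle, the hammer and the tin where they are.

Things in the scene. Friction and masses are not known exactly. Their poses are not given: they have to be found in the camera images.
- frame: Grey steel frame of a printmaker's registration bed, 200 mm (its x) by 330 mm (its y), fixed to the bench; origin at the centre of its underside, on the bench; x to the bed's far side, y to its left, z up. It carries the plate and, beside the plate's left and right edges, four hinged steel shims, one per corner. Shims are stiff (about 8 N at the press point) and stay where left.
- plate: Bare aluminium bed plate, 160 (x) by 200 (y) by 8 mm; origin at the centre of its underside, 40 mm above the bench. A sprung centre swivel holds it down; it springs back level. One corner, different each time, has worn packing: under about 4 N it sinks 4 to 5 mm, then stops; the others give under 1 mm. Brass strips and a bolt head, 3 mm high, lie in its middle.
- corner_near_left (a point): Point on the plate's top face at its near left corner (near = the frame's -x side, left = its +y side), 15 mm in from both edges; press here. It moves with the plate; 48 mm above the bench when level.
- corner_near_right (a point): Point on the plate's top face at its near right corner (near = the frame's -x side, left = its +y side), 15 mm in from both edges; press here. It moves with the plate; 48 mm above the bench when level.
- corner_far_left (a point): Point on the plate's top face at its far left corner (near = the frame's -x side, left = its +y side), 15 mm in from both edges; press here. It moves with the plate; 48 mm above the bench when level.
- corner_far_right (a point): Point on the plate's top face at its far right corner (near = the frame's -x side, left = its +y side), 15 mm in from both edges; press here. It moves with the plate; 48 mm above the bench when level.
- press_near_left (a point): Point on the top of the near left shim's steel tongue, 30 mm from its hinge; rides with the shim. When the shim is flat this point is at frame x = -60, y = 137, z = 38 mm.
- press_near_right (a point): Point on the top of the near right shim's steel tongue, 30 mm from its hinge; rides with the shim. When the shim is flat this point is at frame x = -60, y = -137, z = 38 mm.
- press_far_left (a point): Point on the top of the far left shim's steel tongue, 30 mm from its hinge; rides with the shim. When the shim is flat this point is at frame x = 60, y = 137, z = 38 mm.
- press_far_right (a point): Point on the top of the far right shim's steel tongue, 30 mm from its hinge; rides with the shim. When the shim is flat this point is at frame x = 60, y = -137, z = 38 mm.
- shim_near_left (a joint): Hinge of the near left shim, a steel tongue 45 x 26 x 4 mm rising outwards from its hinge, which is 107 mm from the frame's centre line, 36 mm above the bench. Radians: 0 to 0.08 standing (slopes up about 34 degrees, tip 62 mm above the bench), 0.6 fully flat (level). At a solid corner it jams at about 0.4 and will not go flat.
- shim_near_right (a joint): Hinge of the near right shim, a steel tongue 45 x 26 x 4 mm rising outwards from its hinge, which is 107 mm from the frame's centre line, 36 mm above the bench. Radians: 0 to 0.08 standing (slopes up about 34 degrees, tip 62 mm above the bench), 0.6 fully flat (level). At a solid corner it jams at about 0.4 and will not go flat.
- shim_far_left (a joint): Hinge of the far left shim, a steel tongue 45 x 26 x 4 mm rising outwards from its hinge, which is 107 mm from the frame's centre line, 36 mm above the bench. Radians: 0 to 0.08 standing (slopes up about 34 degrees, tip 62 mm above the bench), 0.6 fully flat (level). At a solid corner it jams at about 0.4 and will not go flat.
- shim_far_right (a joint): Hinge of the far right shim, a steel tongue 45 x 26 x 4 mm rising outwards from its hinge, which is 107 mm from the frame's centre line, 36 mm above the bench. Radians: 0 to 0.08 standing (slopes up about 34 degrees, tip 62 mm above the bench), 0.6 fully flat (level). At a solid corner it jams at about 0.4 and will not go flat.
- glue: Bystander: loose white glue bottle, 56 mm across, 130 mm tall, standing beyond the frame's left side; origin at the centre of its underside.
- hammer: Bystander: loose hammer lying beyond the frame's right side; origin in its underside below the middle of its length, x along the handle towards the head.
- tin: Bystander: loose flat metal pencil tin, 100 by 180 by 21 mm, lying beyond the frame's far side; origin at the centre of its underside.

How it is judged:
By the outcome, as a careful person would: the job done as asked, in the order asked, and still so for the second after the job is handed in, with the robot touching nothing.
It also fails if it takes over 48 s, if anything falls off the work surface, if the arm or the gripper's body presses on something with over 40 N, if the wrist force passes 120 N, or if a joint passes its speed limit or range.

## Robot

A 7-joint arm with a two-finger parallel gripper is mounted at the origin on the work surface. World frame = base frame: x ahead of the robot, y to its left, z up, the work surface at z = 0. Lengths are in m, angles in rad, forces in N, time in s.
With the tool pointing down it reaches from about 0.35 to 0.9 m from the base axis. Payload 8.1 kg.
Tool frame: the origin (TCP) lies on the centre line of the jaws, within the pads' length; the fingertips stand 22 mm ahead of it and the grasp point (between the pads) lies 3 mm ahead of it; z points along the fingers, y is the direction in which the jaws open and shut (so a half turn about z gives the same grasp; the last joint's range is limited). The gripper opens to 92 mm and grips with 3 to 60 N. Pads are 19 mm wide; open, the fingers measure 130 mm over their backs; the gripper's body (75 mm by 190 mm) begins 47 mm behind the grasp point.
Start: joints at [1.043, 0.434, 0.025, 1.573, -0.012, 1.134, -0.075], TCP at [0.258, -0.569, 0.249] pointing down, gripper open.
Joint ranges: [-2.62, 2.62], [-0.44, 2.09], [-1.27, 1.32], [0.08, 2.57], [-1.32, 4.46], [0.12, 2], [-2.74, 2.74]. Speed limits (rad/s): [2.22, 2.22, 3.01, 3.01, 3.14, 3.14, 3.14].

## Interface

Orientations are given as a rotation vector (axis times angle).
In Python, from cell import arm gives the robot as it stands.
- The arm moves only by the shell command python3 -m pendant 'ROWS' [FORCE]. ROWS is JSON, a list that holds one entry, the list of rows, each a list of 7 numbers: the shift along the tool's x, y, z in units of 0.04 m (1.0 is 0.04 m), then the turn, a rotation vector about the tool's x, y, z in units of 0.08 rad (1.0 is 0.08 rad), then the closure, from 0 (fully open) to 1 (shut). In form: [[[tx, ty, tz, ax, ay, az, fingers], ...]]. A call has 1 to 20 rows; each row shifts and turns the commanded pose from where the row before left it, along the tool's axes as they then stand; what a row does not reach is not made up. A row lasts 1/12 s, in which the tool goes at most 41.7 mm and 7.16 degrees, less where a joint would pass 70% of its speed; a pose out of reach is approached as far as the arm can. A call with a number of a shift or a turn outside -1 to 1 is refused whole. A call with a gripper value outside its range is refused whole. The fingers move at their own pace and stop on an object; FORCE is the grip in N (left out, the last holds). Time passes only in rows, so rows that do not move let the fingers close. It gives the time, the measured TCP pose, the force and the opening at its end, in the units of the state.
- arm.observe(): the state, without advancing time (a new reading comes with each control period).
- arm.get_image(name): name is "side" or "top"; returns a dict with "img" (384x512x3 uint8, red, green, blue), "z_map" (384x512 float32, m along the optical axis (not along the pixel's ray), 0 where there is no reading), "K" (3x3 intrinsics, pixels), "k1" (the pictures are not rectified: a ray, as slopes to the right and down, at radius r is drawn at 1 + k1 r^2 times it, then the intrinsics apply), "R" (3x3) and "t" (3): a world point X has camera coordinates R X + t. Camera axes: x right, y down, z forward; pixel columns grow to the right and rows downward; lengths in m; the calibration is good to about 2 mm. A picture is of the moment at which its call begins.
- arm.sign_off(): hands the job in, once; it reports no verdict.
The state is a dict: "clock": time; "joints": joint angles; "dq": joint speeds; "joint_efforts": joint torques, N m; "position": TCP position; "ee_rot": TCP orientation; "force": force on the tool from outside, world axes, zero at the start; "ft_torque": the same for the moment, N m; "width": opening from 0.0 (shut) to 1.0 (fully open).
Only numpy, scipy, OpenCV 4.12 (cv2) and the standard library are available. Lean on these libraries where they do the work, as an engineer would, in place of code of your own. Each camera call takes 0.05 s, during which the arm holds its last target.

## Working session

There is one attempt and no reset: what is moved stays moved. The work goes in short steps, Python scripts to look and compute and a shell command to move; the robot and the scene stay as the last step left them, time stands still between calls to the robot, and variables do not carry over. Pictures are saved under pics/ and viewed, and the job is handed in when it is done.

```bash
mkdir -p pics; ls; cat > h.py <<'E'
import numpy as np,cv2
from cell import arm
def grab(n,tag):
    d=arm.get_image(n); cv2.imwrite(f'pics/{tag}.png',d['img'][:,:,::-1]); np.savez(f'pics/{tag}.npz',**d); return d
def pts(d):
    z=d['z_map'];h,w=z.shape;K=np.array(d['K']);u,v=np.meshgrid(np.arange(w),np.arange(h))
    x=(u-K[0,2])/K[0,0];y=(v-K[1,2])/K[1,1];k=float(d['k1'])
    X,Y=x.copy(),y.copy()
    for _ in range(20):
        s=1+k*(X*X+Y*Y);X=x/s;Y=y/s
    P=np.stack([X*z,Y*z,z],-1)
    return (P-np.array(d['t']))@np.array(d['R'])
def proj(d,W):
    c=np.array(W)@np.array(d['R']).T+np.array(d['t']);x=c[...,:2]/c[...,2:];s=1+float(d['k1'])*(x**2).sum(-1,keepdims=True)
    K=np.array(d['K']);return x*s*[K[0,0],K[1,1]]+[K[0,2],K[1,2]]
E
python3 - <<'E'
from h import *
grab('top','top0');grab('side','side0');print(arm.observe())
E
```

```text
pics
{'clock': 0.1, 'joints': array([ 1.04338821,  0.4351793 ,  0.02496003,  1.57396869, -0.01160168,
        1.13398474, -0.07508281]), 'dq': array([-0.00126194, -0.00260383,  0.00080842, -0.00151342, -0.00244628,
        0.00190205, -0.00076772]), 'joint_efforts': array([ 3.50988681e-03, -6.69127321e+01,  9.88440067e-01, -3.15146434e+01,
       -6.04295614e-02,  3.74010263e-02,  1.27707367e-04]), 'position': array([ 0.25738775, -0.56909589,  0.24802159]), 'ee_rot': array([-3.06970143e+00, -6.61938008e-01,  6.45324259e-04]), 'force': array([ 0.55184514, -0.00518705, -1.4586168 ]), 'ft_torque': array([-0.03659128, -0.00620125, -0.00497204]), 'width': 1.000035740498091}
```

View pics/top0.png

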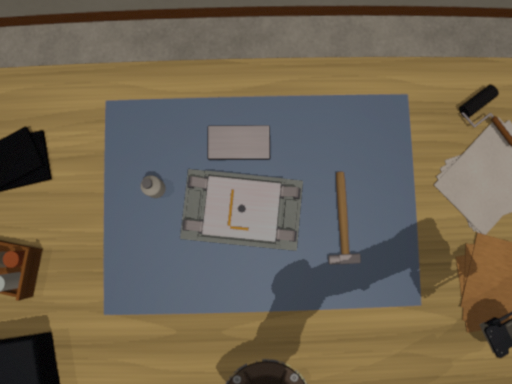

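View pics/side0.png

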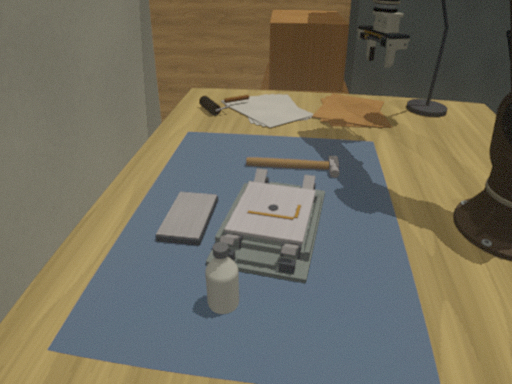

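The top view shows the frame around pixel (242,208) with the plate on it. The glue is at (151,184), the tin at (239,142) and the hammer at (343,220). Next I measure the frame pose.

```bash
cat > fit.py <<'E'
from h import *
d=dict(np.load('pics/top0.npz'));P=pts(d);img=d['img'].astype(int)
h,w=P.shape[:2];v,u=np.mgrid[:h,:w]
roi=(u>175)&(u<310)&(v>162)&(v<255)
for (c,r) in [(225,185),(265,230),(242,175),(140,300),(238,142),(195,210),(290,210)]: print((c,r),P[r,c].round(4),img[r,c])
m=roi&(P[...,2]>.0435)&(P[...,2]<.053)&(img.min(-1)>150)
cv2.imwrite('pics/m.png',(m*255).astype(np.uint8))
q=P[m][:,:2].astype(np.float32);print(len(q),cv2.minAreaRect(q),'medz',np.median(P[m][:,2]))
# frame: colour grey-green vs blue mat
f=roi&(P[...,2]>.012)
q=P[f][:,:2].astype(np.float32);print(len(q),cv2.minAreaRect(q))
print(np.histogram(P[roi][:,2],bins=np.arange(-.01,.08,.004)))
E
python3 fit.py
python3 -c "
import cv2
i=cv2.imread('pics/top0.png')[155:260,170:315];cv2.imwrite('pics/top0c.png',cv2.resize(i,None,fx=5,fy=5,interpolation=2))
i=cv2.imread('pics/side0.png')[160:280,200:340];cv2.imwrite('pics/side0c.png',cv2.resize(i,None,fx=5,fy=5,interpolation=2))"
```

```text
(225, 185) [0.6129 0.0966 0.0442] [156 149 146]
(265, 230) [ 0.4859 -0.0104  0.0472] [156 152 150]
(242, 175) [0.6413 0.049  0.0324] [101 102  97]
(140, 300) [0.299  0.3444 0.0007] [ 89  99 113]
(238, 142) [0.739  0.0584 0.0172] [139 129 125]
(195, 210) [0.547  0.1826 0.0256] [103 104  98]
(290, 210) [ 0.5403 -0.0829  0.0239] [105 105 100]
214 ((0.5097918510437012, 0.023105304688215256), (0.12231403589248657, 0.08581291884183884), 83.18730163574219) medz 0.04808680303538922
7528 ((0.5470061898231506, 0.05343117564916611), (0.3297771215438843, 0.2000063955783844), 82.63591766357422)
(array([  25,  646, 2154, 1134,  397,  862,  358,  193,  415,  292,  424,
        399,  194,  915, 2455, 1091,  191,   97,   34,    2,    0,    0]), array([-0.01 , -0.006, -0.002,  0.002,  0.006,  0.01 ,  0.014,  0.018,
        0.022,  0.026,  0.03 ,  0.034,  0.038,  0.042,  0.046,  0.05 ,
        0.054,  0.058,  0.062,  0.066,  0.07 ,  0.074,  0.078]))
```

View pics/top0c.png

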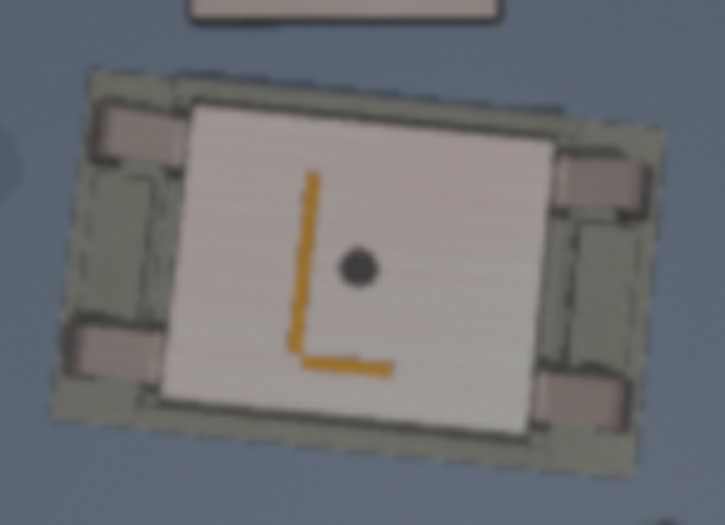

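View pics/side0c.png

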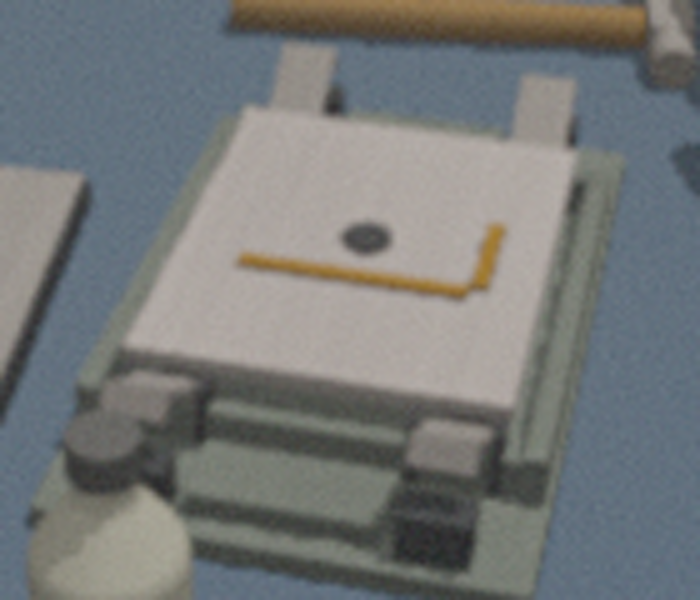

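The frame fit is 329.8 x 200.0 mm, as stated, with its centre at (0.547, 0.0534) and a yaw of about -7.4°. I'll check it by projecting known points, and work out the move helper.

```bash
cat > nav.py <<'E'
from h import *
import sys
from scipy.spatial.transform import Rotation as Ro
C=np.array([.547,.0534]);yaw=np.deg2rad(82.636-90)
F=np.array([[np.cos(yaw),-np.sin(yaw)],[np.sin(yaw),np.cos(yaw)]])
def fw(x,y,z): return np.r_[C+F@[x,y],z]
Rt=np.array([[*F[:,1],0],[*F[:,0],0],[0,0,-1]]).T
T={'cnl':(-.065,.085,.048),'cnr':(-.065,-.085,.048),'cfl':(.065,.085,.048),'cfr':(.065,-.085,.048),
'pnl':(-.06,.137,.038),'pnr':(-.06,-.137,.038),'pfl':(.06,.137,.038),'pfr':(.06,-.137,.038)}
def st(names=(),hov=0.):
    s=arm.observe();R=Ro.from_rotvec(s['ee_rot']);p=s['position'];tip=p+R.apply([0,0,.022])
    f=np.r_[F.T@(tip[:2]-C),tip[2]]
    print('t',round(s['clock'],2),'tip frame mm',(f*1e3).round(1),'force',s['force'].round(1),'w',round(s['width'],2),'rot left (tool,units)',((R.inv()*Ro.from_matrix(Rt)).as_rotvec()/.08).round(2))
    for n in names:
        w=fw(*T[n])+[0,0,hov]
        print(n,'tool shift units',(R.apply(w-tip,inverse=True)/.04).round(2))
if __name__=='__main__': st(sys.argv[2:],float(sys.argv[1]) if len(sys.argv)>1 else 0)
E
python3 - <<'E'
from nav import *
for n in ('top','side'):
    d=dict(np.load(f'pics/{n}0.npz'));s=3 if n=='side' else 5
    x0,y0,x1,y1=(170,155,315,260) if n=='top' else (180,150,350,290)
    i=cv2.resize(np.ascontiguousarray(d['img'][y0:y1,x0:x1,::-1]),None,fx=s,fy=s,interpolation=2)
    for W,c in [((a*.1,b*.165,.0),(0,0,255)) for a in(-1,1) for b in(-1,1)]+[((a*.08,b*.1,.048),(0,255,0)) for a in(-1,1) for b in(-1,1)]+[((a*.06,b*.1443,.062),(255,0,255)) for a in(-1,1) for b in(-1,1)]:
        q=(proj(d,fw(*W))-[x0,y0]+.5)*s; cv2.circle(i,tuple(int(v) for v in q),4,c,1)
    cv2.imwrite(f'pics/chk_{n}.png',i)
st(['cnr'],.06)
E
```

```text
t 0.1 tip frame mm [-207.5 -654.5  226. ] force [ 0.6 -0.  -1.5] w 1.0 rot left (tool,units) [-2.000e-02 -1.000e-02 -1.272e+01]
cnr tool shift units [ 10.51 -10.24   2.96]
```

View pics/chk_top.png

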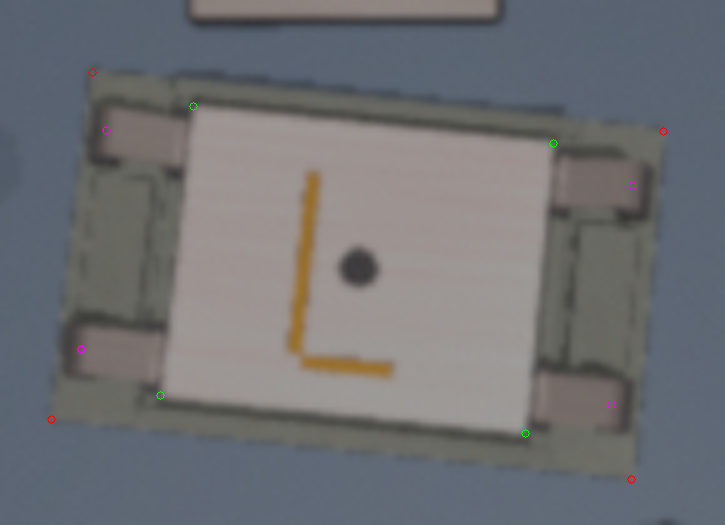

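View pics/chk_side.png

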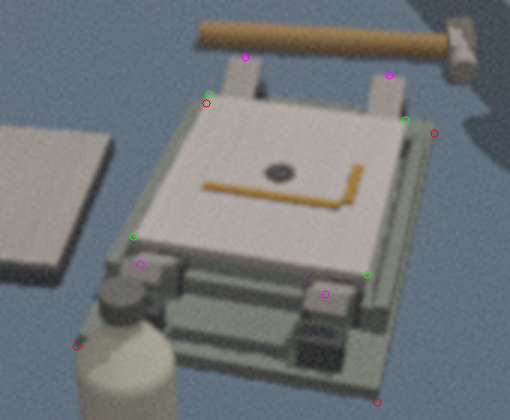

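```bash
python3 -m pendant '[[[0,0,0,0,0,-1,1],[0,0,0,0,0,-1,1],[0,0,0,0,0,-1,1],[0,0,0,0,0,-1,1],[0,0,0,0,0,-1,1],[0,0,0,0,0,-1,1],[0,0,0,0,0,-1,1],[0,0,0,0,0,-1,1],[0,0,0,0,0,-1,1],[0,0,0,0,0,-1,1],[0,0,0,0,0,-1,1],[0,0,0,0,0,-1,1],[0,0,0,0,0,-0.7,1]]]' 20; python3 nav.py .06 cnr
```

```text
clock: 1.18
position: [0.2574, -0.5692, 0.2482]
ee_rot: [-2.356, -2.077, -0.0]
force: [-0.4, 0.2, -0.0]
width: 0.109
t 1.18 tip frame mm [-207.5 -654.6  226.2] force [-0.4  0.2 -0. ] w 0.11 rot left (tool,units) [-0.01 -0.01  0.03]
cnr tool shift units [14.23  3.6   2.97]
```

The projected corners fall on the frame and plate in both views, so the fit holds. Next I move over the near right corner.

```bash
python3 -m pendant '[[[0.95,0.24,0.1,0,0,0,1],[0.95,0.24,0.1,0,0,0,1],[0.95,0.24,0.1,0,0,0,1],[0.95,0.24,0.1,0,0,0,1],[0.95,0.24,0.1,0,0,0,1],[0.95,0.24,0.1,0,0,0,1],[0.95,0.24,0.1,0,0,0,1],[0.95,0.24,0.1,0,0,0,1],[0.95,0.24,0.2,0,0,0,1],[0.95,0.24,0.3,0,0,0,1],[0.95,0.24,0.3,0,0,0,1],[0.95,0.24,0.3,0,0,0,1],[0.95,0.24,0.3,0,0,0,1],[0.95,0.24,0.4,0,0,0,1],[0.93,0.24,0.4,0,0,0,1],[0,0,0,0,0,0,1],[0,0,0,0,0,0,1]]]'; python3 nav.py .004 cnr
```

```text
clock: 2.6
position: [0.4737, -0.0216, 0.128]
ee_rot: [-2.354, -2.078, 0.001]
force: [0.5, -1.6, 0.4]
width: 0.004
t 2.6 tip frame mm [-63.1 -83.7 106. ] force [ 0.5 -1.6  0.4] w 0.0 rot left (tool,units) [-0.03 -0.01  0.05]
cnr tool shift units [-0.03 -0.05  1.35]
```

```bash
python3 -m pendant '[[[0,-0.05,0.3,0,0,0,1],[-0.03,0,0.4,0,0,0,1],[0,0,0.4,0,0,0,1],[0,0,0.15,0,0,0,1],[0,0,0.1,0,0,0,1],[0,0,0,0,0,0,1],[0,0,0,0,0,0,1]]]'; python3 nav.py 0 cnr;  python3 -m pendant '[[[0,0,0.025,0,0,0,1],[0,0,0.025,0,0,0,1],[0,0,0.025,0,0,0,1],[0,0,0,0,0,0,1]]]'; python3 nav.py 0
```

```text
clock: 3.18
position: [0.472, -0.0257, 0.0755]
ee_rot: [2.362, 2.071, 0.0]
force: [-0.5, -0.2, 0.1]
width: 0.002
t 3.18 tip frame mm [-64.2 -88.1  53.5] force [-0.5 -0.2  0.1] w 0.0 rot left (tool,units) [ 0.01  0.   -0.03]
cnr tool shift units [ 0.08 -0.02  0.14]
clock: 3.52
position: [0.4719, -0.0253, 0.0721]
ee_rot: [2.361, 2.072, 0.0]
force: [0.1, -0.1, -0.2]
width: 0.007
t 3.52 tip frame mm [-64.4 -87.7  50.1] force [ 0.1 -0.1 -0.2] w 0.01 rot left (tool,units) [ 0.    0.   -0.02]
```

```bash
for i in 1 ; do python3 -m pendant '[[[0.03,0,0.025,0,0,0,1],[0.03,0,0.025,0,0,0,1],[0,0,0,0,0,0,1]]]'>/dev/null; python3 nav.py; python3 -m pendant '[[[0,0,0.025,0,0,0,1],[0,0,0,0,0,0,1]]]'>/dev/null; python3 nav.py;  python3 -m pendant '[[[0,0,0.025,0,0,0,1],[0,0,0,0,0,0,1]]]'>/dev/null; python3 nav.py; done
```

```text
t 3.77 tip frame mm [-64.4 -85.5  48.2] force [-0.8 -2.1  6.6] w 0.01 rot left (tool,units) [ 0.    0.01 -0.02]
t 3.93 tip frame mm [-64.3 -85.5  47.8] force [-4.  -1.6 17.7] w 0.01 rot left (tool,units) [ 0.01  0.01 -0.02]
t 4.1 tip frame mm [-64.3 -85.5  47.5] force [-8.2 -1.4 28.2] w 0.01 rot left (tool,units) [ 0.01  0.02 -0.02]
```

The near right corner is solid: it gave 0.8 mm or less at 28 N. Next is the far right corner.

```bash
python3 -m pendant '[[[0,0,-0.25,0,0,0,1],[0,0,-0.25,0,0,0,1],[0,0.5,0,0,0,0,1],[0,0.75,0,0,0,0,1],[0,0.75,0,0,0,0,1],[0,0.75,0,0,0,0,1],[0,0.5,0,0,0,0,1],[0,0,0,0,0,0,1],[0,0,0.2,0,0,0,1],[0,0,0.2,0,0,0,1],[0,0,0,0,0,0,1],[0,0,0,0,0,0,1]]]'>/dev/null; python3 nav.py 0 cfr
```

```text
t 5.1 tip frame mm [ 64.  -85.5  49.3] force [-0.7 -0.1  0.5] w 0.01 rot left (tool,units) [-0.03  0.   -0.01]
cfr tool shift units [0.01 0.02 0.03]
```

```bash
python3 -m pendant '[[[0,0.02,0.025,0,0,0,1],[0,0,0.025,0,0,0,1],[0,0,0,0,0,0,1]]]'>/dev/null; python3 nav.py; python3 -m pendant '[[[0,0,0.025,0,0,0,1],[0,0,0,0,0,0,1]]]'>/dev/null; python3 nav.py;  python3 -m pendant '[[[0,0,0.025,0,0,0,1],[0,0,0,0,0,0,1]]]'>/dev/null; python3 nav.py
```

```text
t 5.35 tip frame mm [ 65.8 -85.5  48.3] force [-2.  -1.1  4.8] w 0.0 rot left (tool,units) [-0.01  0.   -0.02]
t 5.52 tip frame mm [ 65.8 -85.5  48. ] force [-4.9 -0.4 12.5] w 0.0 rot left (tool,units) [-0.    0.01 -0.02]
t 5.68 tip frame mm [ 65.8 -85.5  47.7] force [-7.1 -0.3 20.4] w 0.01 rot left (tool,units) [-0.    0.01 -0.02]
```

The far right corner is solid too: 0.6 mm at 20 N. Next is the far left corner.

```bash
python3 -m pendant '[[[0,0,-0.25,0,0,0,1],[0,0,-0.25,0,0,0,1],[0.5,0,0,0,0,0,1],[0.75,0,0,0,0,0,1],[0.75,0,0,0,0,0,1],[0.75,0,0,0,0,0,1],[0.75,0,0,0,0,0,1],[0.5,0,0,0,0,0,1],[0.25,0,0,0,0,0,1],[0,0,0,0,0,0,1],[0,0,0.2,0,0,0,1],[0,0,0.2,0,0,0,1],[0,0,0,0,0,0,1],[0,0,0,0,0,0,1]]]'>/dev/null; python3 nav.py 0 cfl; python3 -m pendant '[[[0,0,0.025,0,0,0,1],[0,0,0.025,0,0,0,1],[0,0,0,0,0,0,1]]]'>/dev/null; python3 nav.py; python3 -m pendant '[[[0,0,0.025,0,0,0,1],[0,0,0,0,0,0,1]]]'>/dev/null; python3 nav.py;  python3 -m pendant '[[[0,0,0.025,0,0,0,1],[0,0,0,0,0,0,1]]]'>/dev/null; python3 nav.py
```

```text
t 6.85 tip frame mm [66.3 82.2 48.9] force [ 0.1 -0.5 -0.5] w 0.0 rot left (tool,units) [-0.02  0.02 -0.05]
cfl tool shift units [ 0.07 -0.03  0.02]
t 7.1 tip frame mm [66.7 84.1 48. ] force [ 0.4 -0.2 -0.4] w 0.0 rot left (tool,units) [ 0.    0.   -0.03]
t 7.27 tip frame mm [66.8 84.4 47.1] force [-0.6 -0.   1.3] w 0.01 rot left (tool,units) [ 0.01  0.   -0.02]
t 7.43 tip frame mm [66.8 84.5 46. ] force [ 0.  -1.2  2.5] w 0.0 rot left (tool,units) [ 0.01  0.   -0.02]
```

The far left corner appears to be sinking, at 46.0 mm and only 2.5 N. I'll press on to its stop.

```bash
for i in 1; do python3 -m pendant '[[[0,0,0.025,0,0,0,1],[0,0,0,0,0,0,1]]]'>/dev/null; python3 nav.py; python3 -m pendant '[[[0,0,0.025,0,0,0,1],[0,0,0,0,0,0,1]]]'>/dev/null; python3 nav.py;  python3 -m pendant '[[[0,0,0.025,0,0,0,1],[0,0,0,0,0,0,1]]]'>/dev/null; python3 nav.py;  python3 -m pendant '[[[0,0,0.025,0,0,0,1],[0,0,0,0,0,0,1]]]'>/dev/null; python3 nav.py; done
```

```text
t 7.6 tip frame mm [66.9 84.5 45. ] force [ 0.5 -0.9  1.1] w 0.0 rot left (tool,units) [ 0.01  0.   -0.02]
t 7.77 tip frame mm [66.9 84.5 44.3] force [ 0.4 -1.6  5.7] w 0.0 rot left (tool,units) [ 0.01  0.   -0.02]
t 7.93 tip frame mm [67.  84.5 44. ] force [-2.  -3.  11.1] w 0.0 rot left (tool,units) [ 0.01  0.   -0.02]
t 8.1 tip frame mm [67.  84.6 43.9] force [-4.3 -3.1 19.5] w 0.0 rot left (tool,units) [ 0.02  0.   -0.02]
```

The far left corner sank about 4.3 mm (48.3 to 44.0 mm) at low force and then stopped, so it is the loose one. I check the glue bottle's clearance, lift, and move over the far left shim.

```bash
python3 - <<'E'
from nav import *
d=dict(np.load('pics/top0.npz'));P=pts(d)
q=P[165:205,130:172].reshape(-1,3);q=q[(q[:,2]>.03)]
f=(q[:,:2]-C)@F;print(f.min(0),f.max(0),q[:,2].max())
E
python3 -m pendant '[[[0,0,-0.3,0,0,0,1],[0,0,-0.5,0,0,0,1],[0,0,-0.3,0,0,0,1],[0.4,-0.05,0,0,0,0,1],[0.5,-0.1,0,0,0,0,1],[0.4,-0.05,0,0,0,0,1],[0,0,0,0,0,0,1],[0,0,0,0,0,0,1],[0,0,0,0,0,0,1]]]'>/dev/null; python3 nav.py 0 pfl
```

```text
[-0.08408938 -0.0286716 ] [0.06225359 0.27507036] 1.3184441447580768
t 8.85 tip frame mm [ 58.8 135.7  85.8] force [ 1.1 -0.3  0.7] w 0.01 rot left (tool,units) [-0.    0.01 -0.02]
pfl tool shift units [0.03 0.03 1.2 ]
```

```bash
python3 - <<'E'
from nav import *
d=dict(np.load('pics/top0.npz'));P=pts(d)
q=P[168:202,132:170].reshape(-1,3);q=q[(q[:,2]>.06)&(q[:,2]<.15)]
f=(q[:,:2]-C)@F;print(len(q),np.percentile(f,[2,50,98],axis=0).round(3))
E
python3 -m pendant '[[[0.03,0,0.2,0,0,0,1],[0,0.03,0.2,0,0,0,1],[0,0,0.1,0,0,0,1],[0,0,0.1,0,0,0,1],[0,0,0.1,0,0,0,1],[0,0,0,0,0,0,1]]]'>/dev/null; python3 nav.py 0 pfl
```

```text
345 [[0.009 0.225]
 [0.031 0.242]
 [0.059 0.272]]
t 9.35 tip frame mm [ 59.8 139.4  57.9] force [-0.6  3.   4.2] w 0.01 rot left (tool,units) [ 0.   -0.03 -0.01]
pfl tool shift units [-0.06  0.    0.5 ]
```

The bottle starts at frame y of about 220 mm and the gripper reaches only about 176 mm, so it is clear. I continue pressing.

```bash
python3 -m pendant '[[[-0.05,0,0.05,0,0,0,1],[0,0,0.05,0,0,0,1],[0,0,0.05,0,0,0,1],[0,0,0.05,0,0,0,1],[0,0,0,0,0,0,1]]]'>/dev/null; python3 nav.py 0 pfl;python3 -m pendant '[[[0,0,0.05,0,0,0,1],[0,0,0.05,0,0,0,1],[0,0,0.05,0,0,0,1],[0,0,0.05,0,0,0,1],[0,0,0,0,0,0,1]]]'>/dev/null; python3 nav.py 0 pfl
```

```text
t 9.77 tip frame mm [ 60.4 138.4  50.8] force [-0.6  2.2  6.5] w 0.01 rot left (tool,units) [ 0.03 -0.05 -0.  ]
pfl tool shift units [-0.04 -0.01  0.32]
t 10.18 tip frame mm [ 60.6 137.9  42.6] force [0.7 3.6 3.7] w 0.01 rot left (tool,units) [ 0.03 -0.04 -0.01]
pfl tool shift units [-0.02 -0.02  0.11]
```

```bash
python3 -m pendant '[[[0,0,0.05,0,0,0,1],[0,0,0.04,0,0,0,1],[0,0,0,0,0,0,1]]]'>/dev/null; python3 nav.py 0 pfl;python3 -m pendant '[[[0,0,0.025,0,0,0,1],[0,0,0,0,0,0,1]]]'>/dev/null; python3 nav.py;python3 -m pendant '[[[0,0,0.025,0,0,0,1],[0,0,0,0,0,0,1]]]'>/dev/null; python3 nav.py;python3 -m pendant '[[[0,0,0.025,0,0,0,1],[0,0,0,0,0,0,1]]]'>/dev/null; python3 nav.py
```

```text
t 10.43 tip frame mm [ 60.6 138.2  39.1] force [0.7 3.2 4.6] w 0.01 rot left (tool,units) [ 0.03 -0.05 -0.01]
pfl tool shift units [-0.03 -0.01  0.03]
t 10.6 tip frame mm [ 60.6 138.2  38.3] force [0.6 4.3 5.6] w 0.0 rot left (tool,units) [ 0.03 -0.05 -0.01]
t 10.77 tip frame mm [ 60.7 138.2  38.1] force [-1.4  4.  12.6] w 0.0 rot left (tool,units) [ 0.03 -0.04 -0.01]
t 10.93 tip frame mm [ 60.7 138.3  37.8] force [-3.4  3.2 19.3] w 0.01 rot left (tool,units) [ 0.04 -0.04 -0.01]
```

The tongue has met its end stop at about 38 mm. I press a little firmer, then lift clear and look.

```bash
python3 -m pendant '[[[0,0,0.025,0,0,0,1],[0,0,0.02,0,0,0,1],[0,0,0,0,0,0,1],[0,0,0,0,0,0,1]]]'>/dev/null; python3 nav.py; python3 -m pendant '[[[0,0,-0.3,0,0,0,1],[0,0,-0.6,0,0,0,1],[0,0,-0.9,0,0,0,1],[0,0,-0.9,0,0,0,1],[0,0,-0.9,0,0,0,1],[-0.5,-0.8,-0.9,0,0,0,1],[-0.5,-0.9,0,0,0,0,1],[-0.5,-0.9,0,0,0,0,1],[-0.5,-0.9,0,0,0,0,1],[-0.5,-0.9,0,0,0,0,1],[-0.5,-0.9,0,0,0,0,1],[-0.5,0,0,0,0,0,1],[-0.9,0,0,0,0,0,1],[-0.9,0,0,0,0,0,1],[-0.9,0,0,0,0,0,1],[-0.9,0,0,0,0,0,1],[-0.9,0,0,0,0,0,1],[0,0,0,0,0,0,1],[0,0,0,0,0,0,1]]]'; python3 - <<'E'
from nav import *
for n in ('top','side'):
    d=grab(n,n+'1')
    x0,y0,x1,y1=(130,120,370,270) if n=='top' else (150,140,350,320)
    cv2.imwrite(f'pics/{n}1c.png',cv2.resize(d['img'][y0:y1,x0:x1,::-1],None,fx=3,fy=3,interpolation=2))
    P=pts(d);f=np.concatenate([(P[...,:2]-C)@F,P[...,2:]],-1)
    for k in ('pnl','pnr','pfl','pfr'):
        x,y=T[k][:2];m=(abs(f[...,0]-x)<.009)&(abs(f[...,1]-np.sign(y)*.138)<.005)&(f[...,2]>.028)&(f[...,2]<.08)
        print(n,k,m.sum(),np.median(f[m][:,2]) if m.any() else None)
st()
E
```

```text
t 11.27 tip frame mm [ 60.8 138.3  37.4] force [-8.2  0.9 33.7] w 0.01 rot left (tool,units) [ 0.05 -0.04 -0.01]
clock: 12.85
position: [0.3784, -0.108, 0.2281]
ee_rot: [-2.366, -2.067, 0.001]
force: [-0.5, 0.4, -0.7]
width: 0.007
top pnl 26 0.0592112927246696
top pnr 27 0.058533390056545564
top pfl 24 0.0364811330927395
top pfr 24 0.05837341153110517
side pnl 12 0.05872134382873907
side pnr 32 0.057017265557883334
side pfl 14 0.03889173103265986
side pfr 28 0.0579093647151941
t 12.95 tip frame mm [-146.2 -179.3  206.2] force [0.5 0.2 0.5] w 0.01 rot left (tool,units) [-0.   -0.   -0.02]
```

View pics/side1c.png

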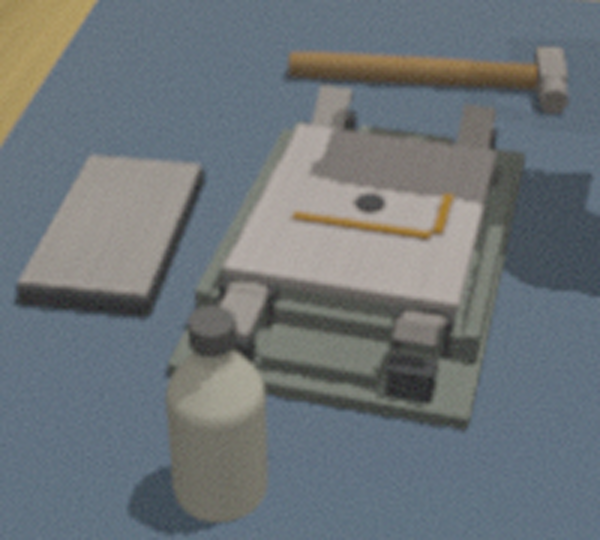

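View pics/top1c.png

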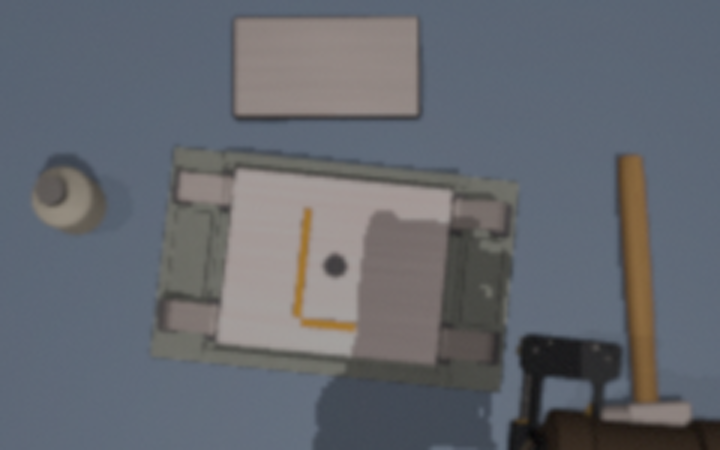

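The side view (crop) shows the far left tongue lying level at about (243,305), and the near left, near right and far right tongues still standing. The bottle, hammer and tin haven't moved. In depth, the far left tongue is at 36–39 mm (flat is 38) and the others at 57–59 mm. The arm is clear, so I hand in.

```bash
python3 -c "
from cell import arm
print(arm.sign_off())"
```

```text
the job is handed in; nothing more can be done
None
```

The far left corner is the one that rocks. I pressed its shim flat, left the other three standing, and handed the job in at about 13 s of the 48 s allowed.

- **Corner search:** I pressed near right, then far right, then far left.
  - Near right gave no more than 0.8 mm at 28 N, and far right 0.6 mm at 20 N, so both are solid.
  - Far left sank about 4.3 mm at low force (1–6 N) and then stopped. I left near left untested because the sinking corner was already found.
- **Shim:** I pressed the far left tongue down until it met its stop at about 38 mm, then pressed to 34 N to seat it and lifted clear.
- **Final checks:**
  - **Heights:** the far left tongue measures 36.5 mm in the top camera and 38.9 mm in the side camera, against 38 mm for flat. That spread is within the calibration error. The other three tongues measure 57–59 mm, which is standing.
  - **Surroundings:** by eye in both pictures, the bottle, hammer and tin are where they started. The arm was touching nothing at hand-in.

No check failed, and the cameras and the touch readings agreed.

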